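# Close the photometer cell holder and keep it pressed shut

## Robot

A 6-joint arm with a two-finger parallel gripper is mounted at the origin on the work surface. World frame = base frame: x ahead of the robot, y to its left, z up, the work surface at z = 0. Lengths are in m, angles in rad, forces in N, time in s.
With the tool pointing down it reaches from about 0.3 to 0.85 m from the base axis. Payload 4.2 kg.
Tool frame: the origin (TCP) lies at the very end of the fingers, on their centre line; the grasp point (between the pads) lies 19 mm behind it (ctrl.grasp_offset is the distance from the TCP to the grasp point, in m); z points along the fingers, y is the line along which they close (so a half turn about z gives the same grasp; the last joint's range is limited). The gripper opens to 91 mm and grips with 3 to 60 N. Pads are 32 mm wide; open, the fingers measure 118 mm over their backs; the gripper's body (76 mm by 178 mm) begins 60 mm behind the grasp point.
Start: joints at [1.22, 0.32, 1.565, -0, 1.257, -0.02], TCP at [0.187, 0.544, 0.214] pointing down, gripper open.
Joint ranges: [-3.11, 3.11], [-0.84, 2.01], [0.21, 2.61], [-1.34, 4.49], [0.05, 2.63], [-2.56, 2.56]. Speed limits (rad/s): [2.57, 2.57, 3.14, 3.14, 3.14, 3.14].

## Interface

Orientations are given as a 3x3 rotation matrix whose columns are the frame's x, y, z axes.
In Python, from bench import ctrl, eyes gives the robot as it stands. The module is installed in compiled form; this text tells all that it offers.
- The arm moves only by the shell command python3 -m creep 'ROWS'. ROWS is JSON, a list of rows, each an object of numbers: "hand": the finger opening in m, from 0 to 0.0912; "tx", "ty", "tz": the shift along the tool's x, y, z in m; "roll": the turn about the tool's z in degrees. In form: [{"hand": .., "tx": .., "ty": .., "tz": .., "roll": ..}, ...]. A call has 1 to 12 rows; each row is the pose to reach, as a shift and turn from the pose commanded when the call began, along the tool's axes at that moment; what a row does not reach only later rows make up. A row lasts 1/12 s, in which the tool goes at most 41.7 mm and 7.16 degrees, less where a joint would pass 70% of its speed; a pose out of reach is approached as far as the arm can. A call with a gripper value outside its range is refused whole. The fingers move at their own pace and stop on an object; the grip force is fixed at half the most. Time passes only in rows, so rows that repeat a pose let the fingers close. It gives the time, the measured TCP pose, the force, the opening and the grip force at its end, in the units of the state.
- ctrl.read_state(): the state, without advancing time (a new reading comes with each control period).
- eyes.camera(name): name is "side" or "top"; returns (picture, depth): 400x640x3 uint8, red, green, blue; 400x640 float32, m along the optical axis (not along the pixel's ray), 0 where there is no reading.
- eyes.get_calibration(name): a dict with "fx", "fy", "cx", "cy" (pixels), "dist_coeffs" ([k1, k2, p1, p2, k3] as OpenCV has them; the pictures are not rectified), "origin" and "attitude" of the camera in the world. Camera axes: x right, y up, looking along -z (the intrinsics and any distortion apply to the point x, -y, -z); pixel columns grow to the right and rows downward; lengths in m; the calibration is good to about 2 mm. A picture is of the moment at which its call begins. get_calibration takes no time and is no camera call.
- ctrl.close_job(): hands the job in; it is judged then, once.
The state is a dict: "t": time; "joints": joint angles; "qvel": joint speeds; "effort": joint torques, N m; "position": TCP position; "tool_rot": TCP orientation; "ft_force": force on the tool from outside, world axes, zero at the start; "moment": the same for the moment, N m; "gripper_width": finger opening in m; "finger_force": force on a finger pad.
Only numpy, scipy, OpenCV 4.12 (cv2) and the standard library are available. Lean on these libraries where they do the work, as an engineer would, in place of code of your own. Each camera call takes 0.05 s, during which the arm holds its last target. There are 200 camera calls.

## Task

Take the square metal reference cell out of the white rack and slide it upright, foot first, all the way down into the square pocket of the cell holder. Then lift the loose cover by its rib, line its two holes up with the holder's dowels and press it down against the sprung seal until it sits flush on the holder's top face; finish while still holding the cover pressed shut, do not let go. Leave the round vials and everything else on the bench where they are.

Things in the scene. Friction and masses are not known exactly. Their poses are not given: they have to be found in the camera images.
- holder: Cell holder (lower half), fixed: aluminium block 110 (x) x 64 (y) x 40 (z) mm, origin at the centre of its underside, z up. In the middle of its top a square pocket 15.6 x 15.6 mm, 32 mm deep, sides along x and y. Two round dowels, 8 mm thick, stand on the top at x = +34 and -34 mm, y = 0: 18 mm tall, the last 5 mm tapering to 4 mm. Brass stubs 12 mm long at both x ends are looks only.
- holder_mouth (a point): Centre of the pocket's mouth in the plane of the holder's top face, 40 mm above the bench; axes as the holder's.
- seal (a joint): Black sprung seal frame round the pocket's mouth, 44 (x) x 40 (y) mm, opening 20 x 20 mm. Value in m: 0 = up, 4 mm proud of the holder's top face; 0.004 = pushed level with it. The spring gives 6 N at 0 and about 11 N when level, so the cover's own weight does not close it: the robot must push with about 7 to 9 N.
- cover: Loose cover (upper half), lying rib up on the bench: aluminium block 96 (x) x 52 (y) x 30 (z) mm, about 0.28 kg, origin at the centre of its underside, z up. Two 10 mm round through holes at x = +34 and -34 mm, y = 0 go over the dowels; a hollow 26 x 26 mm, 30 mm deep, in the underside takes the cell's top. Either way round (half a turn about z) fits.
- cover_rib (a point): Centre of the top of the cover's grey plastic grip rib, 62 mm above the cover's origin, axes as the cover's. The rib is 44 (x) x 18 (y) x 26 (z) mm and stands on a 6 mm roof plate, 46 mm long (x), over the hollow.
- cell: Reference cell: plain steel bar 14 x 14 mm square, 58 mm tall, about 50 g, upright in one of the rack's slots; origin at the centre of its foot, z up, sides along x and y; foot edges chamfered. It starts 6 mm above the bench, its upper 40 mm clear of the rack. Fully home in the holder its foot is 32 mm below the top face and its upper 26 mm stand out.
- rack: White plastic rack fixed to the bench, 130 (x) x 40 (y) x 24 (z) mm, origin at the centre of its underside; three square slots 15.6 mm wide, 18 mm deep, at x = -42, 0 and +42 mm. The cell may stand in any of them.
- vial_a: A round amber vial with white cap in another slot of the rack, 14 mm in diameter, 54 mm tall, origin at the centre of its foot; leave it alone.
- vial_b: A second round amber vial like vial_a; leave it alone.
- beaker: Glass beaker, 64 mm wide, 85 mm tall, origin at the centre of its underside; leave it alone.
- reagent_jar: Jar, 48 mm wide, 75 mm tall, origin at the centre of its underside; leave it alone.
- screwdriver: Screwdriver lying on the bench, handle to its own -x; leave it alone.
- spare_ring: Spare grey ring lying flat, 44 mm outside, 8 mm thick, origin at the centre of its underside; leave it alone.
- weigh_dish: White weighing dish, 80 mm wide, 18 mm tall, origin at the centre of its underside; leave it alone.
There are look-alikes about, which are no part of the job. Leave any brown or pink look-alike of the cell alone.

How it is judged:
On the way:
1. the cell is fully home and upright in the holder's pocket, the cover not yet over it (horizontal distance between cell and holder_mouth below 0.004 m and z of cell in the frame of holder_mouth below -0.0295 m and angle between cell's own z axis and vertical below 0.08 rad and horizontal distance between cover and holder_mouth above 0.05 m), for 0.2 s.
At the end, for the whole second after the job is handed in: Cell in the pocket (within 4 mm of centre, foot 29.5 mm or more below the top face, tilt under 0.08 rad). Cover on both dowels (3 mm, 0.08 rad, level to 0.04 rad), at most 1.8 mm off the face, seal down 2 mm or more, at rest, fingers still bearing on it with over 2 N (horizontal distance between cell and holder_mouth below 0.004 m and z of cell in the frame of holder_mouth below -0.0295 m and angle between cell's own z axis and vertical below 0.08 rad and z of cover in the frame of holder_mouth between -0.003 and 0.0018 m and horizontal distance between cover and holder_mouth below 0.003 m and angle between the x axis of cover and the x axis of holder, either way round below 0.08 rad and angle between cover's own z axis and vertical below 0.04 rad and value of joint seal above 0.002 m and contact force between the fingers and cover above 2 N and linear speed of cover below 0.02 m/s); the arm keeps its last pose, push and grip.
It fails at once if a bystander is moved more than 30 mm (distance of any of vial_a, vial_b, beaker, reagent_jar, screwdriver, spare_ring, weigh_dish from where it was at the start of the episode above 0.03 m).
It also fails if it takes over 61 s, if anything falls off the work surface, if the arm or the gripper's body presses on something with over 40 N, if the wrist force passes 120 N, or if a joint passes its speed limit or range.

## Working session

There is one attempt and no reset: what is moved stays moved. The work goes in short steps, Python scripts to look and compute and a shell command to move; the robot and the scene stay as the last step left them, time stands still between calls to the robot, and variables do not carry over. Pictures are saved under pics/ and viewed, at most 10 in all, crops included, and the job is handed in when it is done.

```bash
mkdir -p pics; cat > h.py <<'E'
import numpy as np, cv2
from bench import ctrl, eyes
def cap(n):
    p,d=eyes.camera(n); c=eyes.get_calibration(n); np.savez('%s.npz'%n,p=p,d=d); return p,d,c
def load(n):
    z=np.load('%s.npz'%n); return z['p'],z['d'],eyes.get_calibration(n)
def cloud(d,c):
    v,u=np.mgrid[:400,:640]; K=np.array([[c['fx'],0,c['cx']],[0,c['fy'],c['cy']],[0,0,1]])
    n=cv2.undistortPoints(np.stack([u,v],-1).reshape(-1,1,2).astype(float),K,np.array(c['dist_coeffs'])).reshape(400,640,2)
    P=np.stack([n[...,0]*d,-n[...,1]*d,-d],-1)
    W=P@np.array(c['attitude']).T+np.array(c['origin']); W[d<=0]=np.nan; return W
E
python3 - <<'E'
from h import *
np.set_printoptions(precision=4,suppress=True)
for n in('top','side'):
    p,d,c=cap(n); cv2.imwrite('pics/%s0.png'%n,p[...,::-1]); print(n,c)
s=ctrl.read_state(); print(s)
E
```

```text
top {'fx': 433.4561215851328, 'fy': 433.4561215851328, 'cx': 318.9768541894161, 'cy': 201.29095422072186, 'dist_coeffs': array([-0.0192,  0.    ,  0.    ,  0.    ,  0.    ]), 'origin': array([ 0.3802, -0.0006,  1.0088]), 'attitude': array([[ 0.0083,  0.9862, -0.1654],
       [-0.9999,  0.01  ,  0.0094],
       [ 0.0109,  0.1653,  0.9862]])}
side {'fx': 373.7874242396777, 'fy': 373.7874242396777, 'cx': 317.4627396536376, 'cy': 201.46712001945664, 'dist_coeffs': array([-0.0278,  0.    ,  0.    ,  0.    ,  0.    ]), 'origin': array([0.3885, 0.6021, 0.4491]), 'attitude': array([[-0.9688,  0.1113, -0.2213],
       [-0.2464, -0.5231,  0.8159],
       [-0.0249,  0.845 ,  0.5342]])}
{'t': 0.1, 'joints': array([ 1.22  ,  0.3202,  1.5655, -0.    ,  1.2574, -0.02  ]), 'qvel': array([ 0.0004, -0.0031, -0.0033, -0.001 ,  0.0002, -0.0016]), 'effort': array([ -0.0006, -41.3338, -23.2507,   0.0728,   0.0422,  -0.0001]), 'position': array([0.1866, 0.5434, 0.2132]), 'tool_rot': array([[-0.9458,  0.3248, -0.0005],
       [ 0.3248,  0.9458, -0.0015],
       [ 0.    , -0.0016, -1.    ]]), 'ft_force': array([ 0.9742, -0.0377,  0.485 ]), 'moment': array([0.0017, 0.0301, 0.0368]), 'finger_force': 0.0, 'gripper_width': 0.09082969900333027}
```

View pics/top0.png

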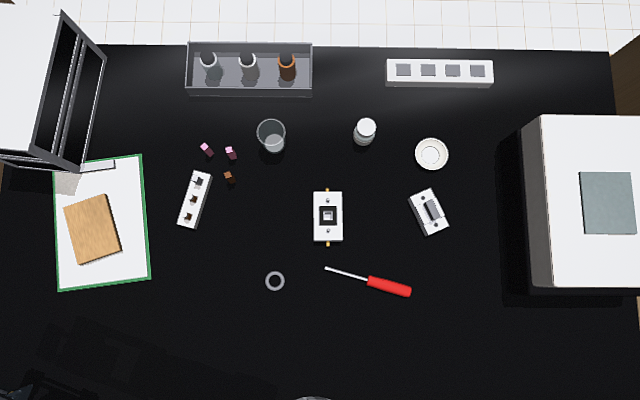

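View pics/side0.png

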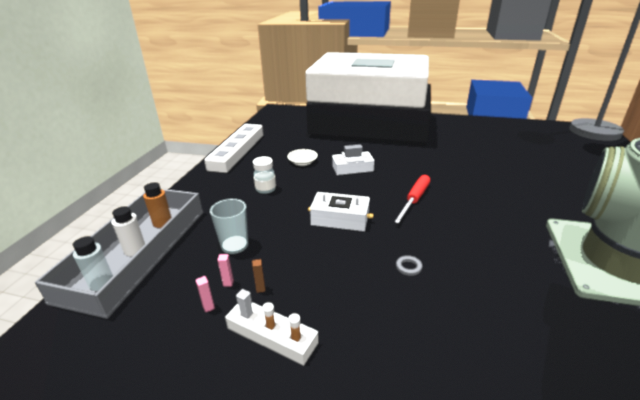

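Top view: the rack is at (194,200), with a grey cell in its upper slot at (199,181) and two amber vials at (194,199) and (188,216). The holder is at (328,216) and the cover at (429,211). In the side view the grey bar is at (245,305).
Candidates for the cell are the grey bar in the rack (199,181), the pinks (206,149) and (231,153), and the brown (229,177). Only the grey one is metal and stands in the rack. I'll confirm it in a crop.

```bash
python3 - <<'E'
from h import *
np.set_printoptions(precision=4,suppress=True)
T=load('top');S=load('side')
a=cv2.resize(T[0][130:245,165:265],(400,460),interpolation=3); b=cv2.resize(S[0][245:360,195:295],(400,460),interpolation=3)
cv2.imwrite('pics/crop.png',np.hstack([a,b])[...,::-1])
for n,L in(('top',T),('side',S)):
    W=cloud(L[1],L[2]); 
    if n=='top': boxes=dict(rack=(170,165,215,235),cell=(190,168,212,192),holder=(308,182,350,250),cover=(405,180,455,240))
    else: boxes=dict(rack=(220,285,325,362),cell=(232,285,258,322),holder=(300,185,378,232),cover=(325,140,380,178))
    for k,(x0,y0,x1,y1) in boxes.items():
        Q=W[y0:y1,x0:x1].reshape(-1,3); Q=Q[np.isfinite(Q[:,0])]
        print(n,k,'bench z',np.median(Q[Q[:,2]<.012,2]) if (Q[:,2]<.012).any() else None)
        h,e=np.histogram(Q[:,2],np.arange(.0,.09,.003)); print(h)
        bands=dict(rack=[(.018,.029)],cell=[(.055,.072)],holder=[(.034,.048)],cover=[(.025,.036),(.056,.07)])[k]
        for lo,hi in bands:
            B=Q[(Q[:,2]>lo)&(Q[:,2]<hi)]
            if len(B)<4: continue
            r=cv2.minAreaRect(B[:,:2].astype(np.float32)*1000); print(k,lo,hi,len(B),np.array(r[0]),np.array(r[1]),r[2],np.median(B[:,2]))
E
```

```text
top rack bench z -6.072237926924018e-07
[847 145  29  25  23  25  74 369 323  42   8   9  12   4  13   7   6   9
  12  33  49  24   3   0   0   0   0   0   0]
rack 0.018 0.029 804 [548.5681 278.6222] [ 42.7118 130.5661] 75.61579895019531 0.023734797328080814
top cell bench z 3.892628971879919e-05
[ 62   7  10   3   6  11  20 120 112  17   5   4   6   1   6   2   1   5
   3   3  15  24   3   0   0   0   0   0   0]
cell 0.055 0.072 47 [588.566  267.3966] [14.3787 14.191 ] 82.51070404052734 0.06341734441795377
top holder bench z 0.00014528506377331496
[650  81  27  14   3  12  15   5   5   0   2  25 292 638 291  75   4   6
   8   4   2   0   0   0   0   0   0   0   0]
holder 0.034 0.048 1319 [510.214  -28.4012] [110.1114  63.5801] 0.6117825508117676 0.04054365701584561
top cover bench z -8.229400090975503e-05
[819 101  11  23  16  19  20  18  44 241 219 129 108  13   9   7  10   8
   5  38  89  38   1   0   0   0   0   0   0]
cover 0.025 0.036 623 [ 524.1411 -261.3249] [96.1498 53.4962] 24.436092376708984 0.030329873403068586
cover 0.056 0.07 168 [ 524.3137 -261.5448] [43.4661 18.9281] 
[... 508 characters left out ...]
28 [590.613 271.182] [14.7192 14.6904] 69.35487365722656 0.06291201916766276
side holder bench z 6.24242238541628e-05
[880  74  66  68  72  76  91  74  66  74  72  78 142 597 205  23  12   9
  12   5   0   0   0   0   0   0   0   0   0]
holder 0.034 0.048 1016 [512.2518 -28.3226] [110.3264  68.6474] 1.0317171812057495 0.04009799357784222
side cover bench z 3.3739064613763636e-05
[563  42  41  44  40  46  47  42  45 142  83  60  40  17  22  19  17  22
  18  25  55   0   0   0   0   0   0   0   0]
cover 0.025 0.036 318 [ 524.6252 -259.3042] [96.683  56.1805] 23.924686431884766 0.02982178772848995
cover 0.056 0.07 86 [ 524.9745 -259.0973] [45.5466 18.0823] 23.573570251464844 0.06111953849565352
```

View pics/crop.png

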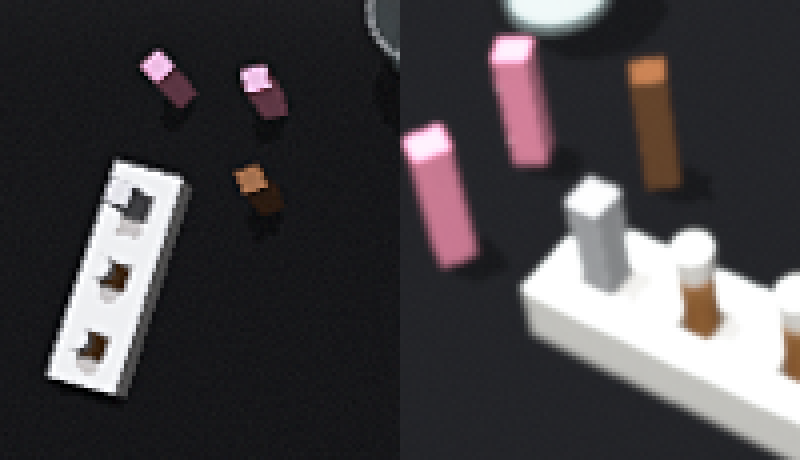

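The crop confirms it: the cell is the grey bar in the rack's +x slot, and both vials are capped and round. The rack geometry predicts the slot at (590,269), and the direct measurement agrees at (589.6,269.3).

```bash
cat >> h.py <<'E'
def go(x,y,z,yaw):  # mm, tool-y angle deg -> shifts
    s=ctrl.read_state(); R=s['tool_rot']; p=s['position']
    t=R.T@(np.array([x,y,z])/1000-p); a=np.degrees(np.arctan2(R[1,1],R[0,1])); r=-((yaw-a+180)%360-180)
    print('t %.2f pos %s yaw %.2f -> t %s roll %.2f q6 %.2f'%(s['t'],np.round(p*1000,1),a,np.round(t*1000,1),r,s['joints'][5]),'F',np.round(s['ft_force'],1),'w',round(s['gripper_width'],4))
E
python3 -c "
from h import *
go(589.8,269.3,110,75.6)"
```

```text
t 0.10 pos [186.6 543.4 213.2] yaw 71.05 -> t [-470.4 -128.1  103.4] roll -4.55 q6 -0.02 F [ 1.  -0.   0.5] w 0.0908
```

```bash
python3 -m creep '[{"hand":0.045,"tx":-0.4704,"ty":-0.1281,"tz":0.05,"roll":-4.5},{"hand":0.045,"tx":-0.4704,"ty":-0.1281,"tz":0.05,"roll":-4.5},{"hand":0.045,"tx":-0.4704,"ty":-0.1281,"tz":0.05,"roll":-4.5},{"hand":0.045,"tx":-0.4704,"ty":-0.1281,"tz":0.05,"roll":-4.5},{"hand":0.045,"tx":-0.4704,"ty":-0.1281,"tz":0.05,"roll":-4.5},{"hand":0.045,"tx":-0.4704,"ty":-0.1281,"tz":0.05,"roll":-4.5},{"hand":0.045,"tx":-0.4704,"ty":-0.1281,"tz":0.05,"roll":-4.5},{"hand":0.045,"tx":-0.4704,"ty":-0.1281,"tz":0.05,"roll":-4.5},{"hand":0.045,"tx":-0.4704,"ty":-0.1281,"tz":0.05,"roll":-4.5},{"hand":0.045,"tx":-0.4704,"ty":-0.1281,"tz":0.05,"roll":-4.5},{"hand":0.045,"tx":-0.4704,"ty":-0.1281,"tz":0.05,"roll":-4.5},{"hand":0.045,"tx":-0.4704,"ty":-0.1281,"tz":0.05,"roll":-4.5}]'
python3 -m creep '[{"tx":0},{"tx":0},{"tx":0}]'; python3 -c "
from h import *
go(589.8,269.3,46,75.6)"
```

```text
t: 1.1
position: [0.5922, 0.2675, 0.163]
tool_rot: [[-0.968, 0.251, -0.0], [0.251, 0.968, -0.001], [0.0, -0.001, -1.0]]
ft_force: [-0.2, 0.0, 0.3]
gripper_width: 0.0453
finger_force: 0.0
t 1.10 pos [592.2 267.5 163. ] yaw 75.46 -> t [  2.8   1.3 117. ] roll -0.14 q6 -0.91 F [-0.2  0.   0.3] w 0.0453validation failed for argument at $[0]...
```

```bash
python3 -m creep '[{"hand":0.045,"tx":0.0028,"ty":0.0013,"tz":0.03,"roll":0},{"hand":0.045,"tx":0.0028,"ty":0.0013,"tz":0.06,"roll":0},{"hand":0.045,"tx":0.0028,"ty":0.0013,"tz":0.08,"roll":0},{"hand":0.045,"tx":0.0028,"ty":0.0013,"tz":0.08,"roll":0},{"hand":0.045,"tx":0.0028,"ty":0.0013,"tz":0.08,"roll":0}]'; python3 - <<'E'
from h import *
go(589.8,269.3,45.5,75.6)
p,d,c=cap('side'); a=cv2.resize(p[230:370,190:330],(560,560),interpolation=3)
q,d,c=cap('top'); cv2.imwrite('pics/pre.png',a[...,::-1])
E
```

```text
t: 1.52
position: [0.587, 0.2715, 0.0828]
tool_rot: [[-0.968, 0.25, -0.003], [0.25, 0.968, -0.001], [0.002, -0.002, -1.0]]
ft_force: [-1.5, -0.3, 0.1]
gripper_width: 0.045
finger_force: 0.0
t 1.52 pos [587.  271.5  82.8] yaw 75.54 -> t [-3.4 -1.4 37.3] roll -0.06 q6 -0.90 F [-1.5 -0.3  0.1] w 0.045
```

View pics/pre.png

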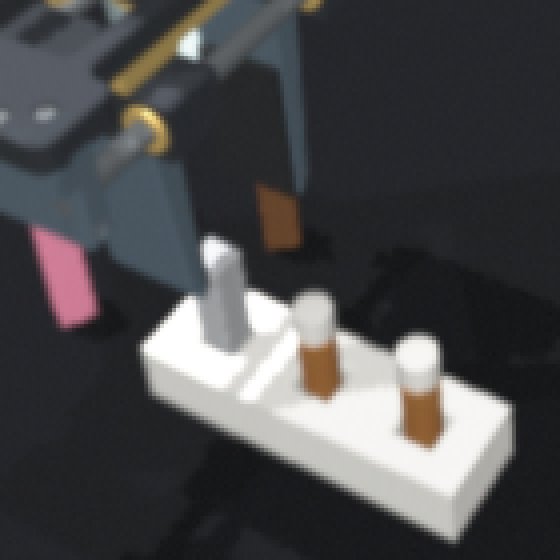

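The fingers straddle the cell, whose top is at about crop pixel (215,245), and they clear the vials and the brown bar. I took the last reading before the arm had settled, so I'll correct the offset and descend.

```bash
python3 -m creep '[{"hand":0.045,"tx":-0.003,"ty":-0.0014,"tz":0.01,"roll":0},{"hand":0.045,"tx":-0.003,"ty":-0.0014,"tz":0.025,"roll":0},{"hand":0.045,"tx":-0.003,"ty":-0.0014,"tz":0.0365,"roll":0},{"hand":0.045,"tx":-0.003,"ty":-0.0014,"tz":0.0365,"roll":0},{"hand":0.045,"tx":-0.003,"ty":-0.0014,"tz":0.0365,"roll":0},{"hand":0.045,"tx":-0.003,"ty":-0.0014,"tz":0.0365,"roll":0}]'; python3 - <<'E'
from h import *
go(589.8,269.3,45.5,75.6)
E
```

```text
t: 2.12
position: [0.5907, 0.27, 0.0481]
tool_rot: [[-0.968, 0.25, 0.001], [0.25, 0.968, 0.001], [-0.001, 0.001, -1.0]]
ft_force: [0.3, 0.3, 0.9]
gripper_width: 0.0447
finger_force: 0.0
t 2.12 pos [590.7 270.   48.1] yaw 75.55 -> t [ 0.7 -0.9  2.6] roll -0.05 q6 -0.91 F [0.3 0.3 0.9] w 0.0447
```

```bash
python3 -m creep '[{"hand":0.025,"tx":0,"ty":0,"tz":0.0015,"roll":0},{"hand":0.02,"tx":0,"ty":0,"tz":0.0015,"roll":0},{"hand":0.02,"tx":0,"ty":0,"tz":0.0015,"roll":0},{"hand":0.016,"tx":0,"ty":0,"tz":0.0015,"roll":0},{"hand":0.012,"tx":0,"ty":0,"tz":0.0015,"roll":0},{"hand":0.005,"tx":0,"ty":0,"tz":0.0015,"roll":0},{"hand":0.005,"tx":0,"ty":0,"tz":0.0015,"roll":0},{"hand":0.005,"tx":0,"ty":0,"tz":0.0015,"roll":0},{"hand":0.005,"tx":0,"ty":0,"tz":0.0015,"roll":0}]'; python3 - <<'E'
from h import *
go(589.8,269.3,130,75.6)
E
```

```text
t: 2.87
position: [0.5903, 0.2698, 0.0462]
tool_rot: [[-0.968, 0.25, 0.0], [0.25, 0.968, 0.0], [-0.0, 0.0, -1.0]]
ft_force: [0.2, 0.1, 1.9]
gripper_width: 0.0137
finger_force: 30.0
t 2.87 pos [590.3 269.8  46.2] yaw 75.55 -> t [  0.4  -0.6 -83.8] roll -0.05 q6 -0.91 F [0.2 0.1 1.9] w 0.0137
```

```bash
python3 -m creep '[{"hand":0.005,"tx":0,"ty":0,"tz":-0.015,"roll":0},{"hand":0.005,"tx":0,"ty":0,"tz":-0.03,"roll":0},{"hand":0.005,"tx":0,"ty":0,"tz":-0.06,"roll":0},{"hand":0.005,"tx":0,"ty":0,"tz":-0.095,"roll":0},{"hand":0.005,"tx":0,"ty":0,"tz":-0.095,"roll":0},{"hand":0.005,"tx":0,"ty":0,"tz":-0.095,"roll":0},{"hand":0.005,"tx":0,"ty":0,"tz":-0.095,"roll":0}]'; python3 - <<'E'
from h import *
go(511.2,-28.4,130,90.8)
E
```

```text
t: 3.45
position: [0.5896, 0.2695, 0.1402]
tool_rot: [[-0.968, 0.25, -0.001], [0.25, 0.968, -0.0], [0.001, -0.001, -1.0]]
ft_force: [-0.7, -0.6, -0.8]
gripper_width: 0.0138
finger_force: 30.0
t 3.45 pos [589.6 269.5 140.2] yaw 75.55 -> t [   1.6 -308.    10.5] roll -15.25 q6 -0.91 F [-0.7 -0.6 -0.8] w 0.0138
```

```bash
python3 -m creep '[{"hand":0.005,"tx":0.0016,"ty":-0.308,"tz":0.01,"roll":-15.3},{"hand":0.005,"tx":0.0016,"ty":-0.308,"tz":0.01,"roll":-15.3},{"hand":0.005,"tx":0.0016,"ty":-0.308,"tz":0.01,"roll":-15.3},{"hand":0.005,"tx":0.0016,"ty":-0.308,"tz":0.01,"roll":-15.3},{"hand":0.005,"tx":0.0016,"ty":-0.308,"tz":0.01,"roll":-15.3},{"hand":0.005,"tx":0.0016,"ty":-0.308,"tz":0.01,"roll":-15.3},{"hand":0.005,"tx":0.0016,"ty":-0.308,"tz":0.01,"roll":-15.3},{"hand":0.005,"tx":0.0016,"ty":-0.308,"tz":0.01,"roll":-15.3},{"hand":0.005,"tx":0.0016,"ty":-0.308,"tz":0.01,"roll":-15.3},{"hand":0.005,"tx":0.0016,"ty":-0.308,"tz":0.01,"roll":-15.3},{"hand":0.005,"tx":0.0016,"ty":-0.308,"tz":0.01,"roll":-15.3},{"hand":0.005,"tx":0.0016,"ty":-0.308,"tz":0.01,"roll":-15.3}]'
python3 -m creep '[{"hand":0.005,"tx":0,"ty":0,"tz":0.01,"roll":0},{"hand":0.005,"tx":0,"ty":0,"tz":0.02,"roll":0},{"hand":0.005,"tx":0,"ty":0,"tz":0.02,"roll":0},{"hand":0.005,"tx":0,"ty":0,"tz":0.02,"roll":0},{"hand":0.005,"tx":0,"ty":0,"tz":0.02,"roll":0}]'
python3 - <<'E'
from h import *
np.set_printoptions(precision=1,suppress=True)
go(511.2,-28.4,115,90.8)
p,d,c=cap('side'); cv2.imwrite('pics/hov.png',cv2.resize(p[120:250,270:410],(700,650),interpolation=3)[:600,:,::-1])
W=cloud(d,c)*1000; Q=W[100:250,270:410]; z=Q[...,2]; near=(abs(Q[...,0]-511)<25)&(abs(Q[...,1]+28)<25)
B=Q[near&(z>72)&(z<105)]; print(len(B),B.min(0),B.max(0),np.median(B,0))
for lo in(72,80,88,96):
    b=Q[near&(z>lo)&(z<lo+8)]; print(len(b),cv2.minAreaRect(b[:,:2].astype(np.float32)))
print('minz',np.nanmin(z[near&(z>66)]))
E
```

```text
t: 4.45
position: [0.5119, -0.027, 0.1303]
tool_rot: [[-1.0, -0.016, -0.001], [-0.016, 1.0, 0.001], [0.001, 0.001, -1.0]]
ft_force: [0.2, 0.0, -0.5]
gripper_width: 0.0133
finger_force: 30.0
t: 4.87
position: [0.5118, -0.0278, 0.1106]
tool_rot: [[-1.0, -0.015, -0.001], [-0.015, 1.0, 0.0], [0.001, 0.0, -1.0]]
ft_force: [0.1, -0.2, -0.2]
gripper_width: 0.0137
finger_force: 30.0
t 4.87 pos [511.8 -27.8 110.6] yaw 90.88 -> t [ 0.6 -0.6 -4.4] roll 0.08 q6 -1.66 F [ 0.1 -0.2 -0.2] w 0.0137
117 [505.4 -26.8  72.6] [519.2 -18.  104.9] [511.2 -20.6  88.1]
28 ((511.4266357421875, -20.586406707763672), (14.023241996765137, 6.239513397216797), 17.947509765625)
30 ((511.730224609375, -21.338912963867188), (14.169955253601074, 6.923372745513916), 18.269306182861328)
26 ((511.209716796875, -19.942190170288086), (14.07244873046875, 7.009347915649414), 21.10541343688965)
30 ((511.8804016113281, -20.882869720458984), (13.673508644104004, 7.143580913543701), 12.878034591674805)
minz 70.47831441624159
```

View pics/hov.png

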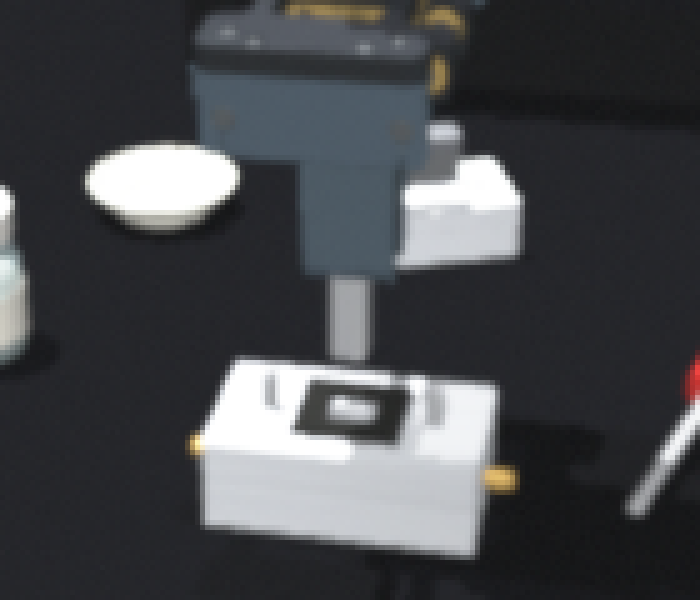

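The cell foot is at crop (350,358), directly above the pocket at (352,408), and the dowels are at (270,390) and (437,400). I'll refine the pocket from the initial images in the same camera frame.

```bash
python3 - <<'E'
from h import *
np.set_printoptions(precision=1,suppress=True)
def ray(c,uv,z):
    K=np.array([[c['fx'],0,c['cx']],[0,c['fy'],c['cy']],[0,0,1]])
    n=cv2.undistortPoints(np.array(uv,float).reshape(-1,1,2),K,np.array(c['dist_coeffs'])).reshape(-1,2)
    v=np.c_[n[:,0],-n[:,1],-np.ones(len(n))]@np.array(c['attitude']).T; o=np.array(c['origin'])
    return (o+v*((z-o[2])/v[:,2])[:,None])*1000
for n,(x0,y0,x1,y1) in(('side',(322,190,362,212)),('top',(316,200,341,230))):
    c=eyes.get_calibration(n); p=cv2.imread('pics/%s0.png'%n)
    g=cv2.cvtColor(p,6)[y0:y1,x0:x1]; S=6; G=cv2.resize(g,None,fx=S,fy=S,interpolation=2)
    m=(G<120).astype(np.uint8); N,l,st,ce=cv2.connectedComponentsWithStats(m)
    k=1+st[1:,4].argmax(); cs,_=cv2.findContours((l==k).astype(np.uint8),0,1)
    P=np.array(max(cs,key=cv2.contourArea)).reshape(-1,2); uv=(P+.5)/S-.5+[x0,y0]
    Wd=ray(c,uv,.044)[:,:2]; print(n,'seal',cv2.minAreaRect(Wd.astype(np.float32)))
    # top-face points
L=np.load('side.npz')
p,d=cv2.imread('pics/side0.png'),None
# cell foot in hover side image
c=eyes.get_calibration('side'); g=cv2.cvtColor(L['p'],7)
print(g[170:200,332:350:1][::3])
E
```

```text
side seal ((511.4871826171875, -24.975181579589844), (40.406803131103516, 38.5242919921875), 0.8232214450836182)
top seal ((510.5824279785156, -29.278865814208984), (44.22486114501953, 39.10367202758789), 1.3954294919967651)
[[ 87  87  86  87  87  87  87  87  87  87  87  87  87  87  87  86  84  97]
 [ 79  80  81  83  86  85  86  85  86  85  84  85  85  86  86  85  89 110]
 [ 39  41  45  75 127 150 154 152 151 150 143 113  80  57  51  55  59  46]
 [ 37  39  43  77 131 160 165 165 165 164 156 120  73  46  38  37  38  38]
 [ 38  38  43  77 131 160 165 165 165 165 156 119  72  46  38  37  39  37]
 [ 38  39  44  77 131 160 165 164 164 165 157 119  73  44  39  38  38  38]
 [ 38  39  43  77 131 159 165 164 166 166 156 117  70  43  39  39  38  39]
 [ 42  40  42  56  91 121 129 135 152 155 137  85  44  39  39  40  38  39]
 [253 252 251 244 242 238 226 225 217 210 207 198 187 163 154 141  96  71]
 [ 81  68  69  69  71  71  72  76  83  94  96  98 112 122 141 137 108 104]]
```

```bash
python3 - <<'E'
from h import *
np.set_printoptions(precision=2,suppress=True)
p,d,c=load('side'); W=cloud(d,c)*1000
Q=W[185:235,300:378].reshape(-1,3); z=Q[:,2]
F=Q[(z>8)&(z<33)&(Q[:,1]<20)&(abs(Q[:,0]-511)<50)]; f=np.polyfit(F[:,0],F[:,1],1)
print('front face: slope deg',np.degrees(np.arctan(f[0])),'y at 511',np.polyval(f,511),'std',(F[:,1]-np.polyval(f,F[:,0])).std(),len(F))
C=W[165:192,334:345].reshape(-1,3); C=C[(C[:,2]>73)&(C[:,2]<103)&(abs(C[:,1]+20)<6)]; g=np.polyfit(C[:,0],C[:,1],1); print('cell face',len(C),C.mean(0),C.std(0))
T=Q[(z>38.5)&(z<41.5)]; print('top',len(T))
for lo in range(-60,10,6):
    t=T[(T[:,1]>lo)&(T[:,1]<lo+6)]
    if len(t)>5: print(lo,t[:,0].min(),t[:,0].max(),(t[:,0].min()+t[:,0].max())/2)
a=Q[(z>8)&(z<38)&(Q[:,1]<20)]; 
for zz in range(8,38,5):
    t=a[(a[:,2]>zz)&(a[:,2]<zz+5)]; print(zz,np.sort(t[:,0])[[0,1,2,-3,-2,-1]])
E
```

```text
front face: slope deg 1.1441386669224998 y at 511 3.3347122502032995 std 1.0150109643049021 502
cell face 107 [511.94 -20.85  87.99] [4.35 1.7  8.78]
top 653
-60 458.89267358788663 567.4364707132295 513.1645721505581
-54 458.01499123363925 565.9268032960525 511.9708972648459
-48 457.3349024462124 567.2863745928787 512.3106385195456
-42 458.40231375395456 567.3229713898301 512.8626425718924
-36 457.30225633615737 566.3000240452485 511.80114019070294
-30 458.6861461768365 566.4645240795793 512.5753351282078
-24 457.90040942316625 566.8113558583922 512.3558826407792
-18 457.095239373763 565.2865811372208 511.1909102554919
-12 458.06956896915375 566.6487691618993 512.3591690655265
-6 457.09850671672814 566.3854165487478 511.74196163273797
0 456.5488267510043 566.3434563563139 511.4461415536591
8 [456.66 456.71 456.96 565.47 565.57 565.93]
13 [445.3  445.63 447.31 565.37 577.1  577.54]
18 [445.84 446.04 447.41 565.14 577.66 577.83]
23 [456.56 456.73 456.99 562.84 564.7  565.37]
28 [456.75 456.78 457.11 562.75 564.7  564.77]
33 [456.64 457.03 457.09 564.68 566.04 566.86]
```

```bash
python3 -m creep '[{"hand":0.005,"tx":-0.0002,"ty":-0.0008,"tz":0.012,"roll":-0.2},{"hand":0.005,"tx":-0.0002,"ty":-0.0008,"tz":0.022,"roll":-0.2},{"hand":0.005,"tx":-0.0002,"ty":-0.0008,"tz":0.026,"roll":-0.2},{"hand":0.005,"tx":-0.0002,"ty":-0.0008,"tz":0.029,"roll":-0.2},{"hand":0.005,"tx":-0.0002,"ty":-0.0008,"tz":0.031,"roll":-0.2},{"hand":0.005,"tx":-0.0002,"ty":-0.0008,"tz":0.033,"roll":-0.2},{"hand":0.005,"tx":-0.0002,"ty":-0.0008,"tz":0.034,"roll":-0.2},{"hand":0.005,"tx":-0.0002,"ty":-0.0008,"tz":0.034,"roll":-0.2}]'
python3 - <<'E'
from h import *
go(512,-28.6,48.4,91)
E
```

```text
t: 5.58
position: [0.5121, -0.0289, 0.0769]
tool_rot: [[-1.0, -0.018, 0.0], [-0.018, 1.0, 0.0], [-0.0, 0.0, -1.0]]
ft_force: [-0.5, 0.2, -1.9]
gripper_width: 0.0137
finger_force: 30.0
t 5.58 pos [512.1 -28.9  76.9] yaw 91.05 -> t [ 0.   0.3 28.5] roll 0.05 q6 -1.67 F [-0.5  0.2 -1.9] w 0.0137
```

The foot is 3 mm into the pocket and nothing is pushing back, so I'll continue gently.

```bash
python3 -m creep '[{"hand":0.005,"tx":0,"ty":0.0001,"tz":0.003,"roll":0},{"hand":0.005,"tx":0,"ty":0.0001,"tz":0.006,"roll":0},{"hand":0.005,"tx":0,"ty":0.0001,"tz":0.009,"roll":0},{"hand":0.005,"tx":0,"ty":0.0001,"tz":0.012,"roll":0},{"hand":0.005,"tx":0,"ty":0.0001,"tz":0.015,"roll":0},{"hand":0.005,"tx":0,"ty":0.0001,"tz":0.015,"roll":0}]'
python3 - <<'E'
from h import *
go(512,-28.6,48.4,91)
E
```

```text
t: 6.08
position: [0.5117, -0.0287, 0.0612]
tool_rot: [[-1.0, -0.018, -0.001], [-0.018, 1.0, 0.0], [0.001, 0.0, -1.0]]
ft_force: [-0.6, -0.2, -1.1]
gripper_width: 0.0137
finger_force: 30.0
t 6.08 pos [511.7 -28.7  61.2] yaw 91.05 -> t [-0.3  0.1 12.8] roll 0.05 q6 -1.67 F [-0.6 -0.2 -1.1] w 0.0137
```

```bash
python3 -m creep '[{"hand":0.005,"tx":0,"ty":0,"tz":0.003,"roll":0},{"hand":0.005,"tx":0,"ty":0,"tz":0.006,"roll":0},{"hand":0.005,"tx":0,"ty":0,"tz":0.009,"roll":0},{"hand":0.005,"tx":0,"ty":0,"tz":0.011,"roll":0},{"hand":0.005,"tx":0,"ty":0,"tz":0.012,"roll":0},{"hand":0.005,"tx":0,"ty":0,"tz":0.0125,"roll":0},{"hand":0.005,"tx":0,"ty":0,"tz":0.013,"roll":0},{"hand":0.005,"tx":0,"ty":0,"tz":0.013,"roll":0},{"hand":0.005,"tx":0,"ty":0,"tz":0.013,"roll":0}]'
python3 - <<'E'
from h import *
go(512,-28.6,48.4,91)
E
```

```text
t: 6.83
position: [0.5121, -0.0288, 0.049]
tool_rot: [[-1.0, -0.018, 0.0], [-0.018, 1.0, 0.0], [-0.0, 0.0, -1.0]]
ft_force: [-0.6, -0.2, 0.1]
gripper_width: 0.0137
finger_force: 30.0
t 6.83 pos [512.1 -28.8  49. ] yaw 91.05 -> t [0.1 0.2 0.6] roll 0.05 q6 -1.67 F [-0.6 -0.2  0.1] w 0.0137
```

```bash
python3 -m creep '[{"hand":0.005,"tx":0,"ty":0,"tz":0.0005,"roll":0},{"hand":0.005,"tx":0,"ty":0,"tz":0.001,"roll":0},{"hand":0.005,"tx":0,"ty":0,"tz":0.0015,"roll":0},{"hand":0.005,"tx":0,"ty":0,"tz":0.0015,"roll":0},{"hand":0.005,"tx":0,"ty":0,"tz":0.0015,"roll":0}]'
python3 - <<'E'
from h import *
go(512,-28.6,48.4,91)
E
```

```text
t: 7.25
position: [0.5121, -0.0288, 0.0481]
tool_rot: [[-1.0, -0.018, 0.001], [-0.018, 1.0, 0.0], [-0.001, 0.0, -1.0]]
ft_force: [-1.6, 0.0, 6.2]
gripper_width: 0.014
finger_force: 30.0
t 7.25 pos [512.1 -28.8  48.1] yaw 91.05 -> t [ 0.1  0.2 -0.3] roll 0.05 q6 -1.67 F [-1.6  0.   6.2] w 0.014
```

The wrist reads 6 N, so the cell is on the pocket floor. I'll release it, then rise.

```bash
python3 -m creep '[{"hand":0.03,"tx":0,"ty":0,"tz":0,"roll":0},{"hand":0.04,"tx":0,"ty":0,"tz":0,"roll":0},{"hand":0.045,"tx":0,"ty":0,"tz":0,"roll":0},{"hand":0.045,"tx":0,"ty":0,"tz":0,"roll":0},{"hand":0.045,"tx":0,"ty":0,"tz":-0.01,"roll":0},{"hand":0.045,"tx":0,"ty":0,"tz":-0.03,"roll":0},{"hand":0.045,"tx":0,"ty":0,"tz":-0.06,"roll":0},{"hand":0.045,"tx":0,"ty":0,"tz":-0.1,"roll":0},{"hand":0.045,"tx":0,"ty":0,"tz":-0.1,"roll":0},{"hand":0.045,"tx":0,"ty":0,"tz":-0.1,"roll":0}]'
python3 - <<'E'
from h import *
np.set_printoptions(precision=2,suppress=True)
p,d,c=cap('side'); W=cloud(d,c)*1000
Q=W[160:215,300:378].reshape(-1,3);z=Q[:,2]
B=Q[(z>60)&(z<72)&(abs(Q[:,0]-512)<20)&(abs(Q[:,1]+28)<20)]; print('cell top',len(B),np.percentile(B[:,2],[50,90,100]),cv2.minAreaRect(B[:,:2].astype(np.float32)) if len(B)>3 else 0)
# cover
for n in('side','top'):
    if n=='top': p,d,c=cap('top'); W=cloud(d,c)*1000
    Q=(W[135:182,320:385] if n=='side' else W[180:240,405:455]).reshape(-1,3); Q=Q[(abs(Q[:,0]-524)<60)&(abs(Q[:,1]+260)<60)]; z=Q[:,2]
    for lo,hi in((25,36),(56,68)):
        B=Q[(z>lo)&(z<hi)]; print(n,lo,len(B),cv2.minAreaRect(B[:,:2].astype(np.float32)) if len(B)>3 else 0)
go(524.8,-260.3,130,114-180)
E
```

```text
t: 8.08
position: [0.5138, -0.0289, 0.1504]
tool_rot: [[-1.0, -0.018, 0.007], [-0.018, 1.0, -0.0], [-0.007, -0.001, -1.0]]
ft_force: [-0.8, -0.6, -0.0]
gripper_width: 0.0449
finger_force: 0.0
cell top 43 [65.53 66.67 67.41] ((513.0507202148438, -26.994150161743164), (13.146211624145508, 13.798910140991211), 84.89263153076172)
side 25 253 ((525.22216796875, -259.7183532714844), (97.40611267089844, 54.409549713134766), 26.19213104248047)
side 56 56 ((522.962158203125, -261.313232421875), (38.98944091796875, 19.02057456970215), 20.15639305114746)
top 25 626 ((524.1369018554688, -261.34039306640625), (96.25997924804688, 53.456661224365234), 24.524274826049805)
top 56 168 ((523.8563232421875, -260.8347473144531), (43.57969284057617, 18.711740493774414), 24.533945083618164)
t 8.18 pos [511.4 -28.7 147.3] yaw 91.04 -> t [  -9.1 -231.8   17.3] roll 157.04 q6 -1.67 F [ 0.5  0.4 -1. ] w 0.0449
```

The cell top is at 66 mm, so the cell is home. Next is the cover, using a half-turned grasp to keep joint 6 away from its limit.

```bash
python3 -m creep '[{"hand":0.05,"tx":-0.0091,"ty":-0.2318,"tz":0,"roll":84},{"hand":0.05,"tx":-0.0091,"ty":-0.2318,"tz":0,"roll":84},{"hand":0.05,"tx":-0.0091,"ty":-0.2318,"tz":0,"roll":84},{"hand":0.05,"tx":-0.0091,"ty":-0.2318,"tz":0,"roll":84},{"hand":0.05,"tx":-0.0091,"ty":-0.2318,"tz":0,"roll":84},{"hand":0.05,"tx":-0.0091,"ty":-0.2318,"tz":0,"roll":84},{"hand":0.05,"tx":-0.0091,"ty":-0.2318,"tz":0,"roll":84},{"hand":0.05,"tx":-0.0091,"ty":-0.2318,"tz":0,"roll":84},{"hand":0.05,"tx":-0.0091,"ty":-0.2318,"tz":0,"roll":84},{"hand":0.05,"tx":-0.0091,"ty":-0.2318,"tz":0,"roll":84},{"hand":0.05,"tx":-0.0091,"ty":-0.2318,"tz":0,"roll":84},{"hand":0.05,"tx":-0.0091,"ty":-0.2318,"tz":0,"roll":84}]'
python3 -m creep '[{"hand":0.05,"tx":0,"ty":0,"tz":0,"roll":72.8},{"hand":0.05,"tx":0,"ty":0,"tz":0,"roll":72.8},{"hand":0.05,"tx":0,"ty":0,"tz":0,"roll":72.8},{"hand":0.05,"tx":0,"ty":0,"tz":0,"roll":72.8},{"hand":0.05,"tx":0,"ty":0,"tz":0,"roll":72.8},{"hand":0.05,"tx":0,"ty":0,"tz":0,"roll":72.8},{"hand":0.05,"tx":0,"ty":0,"tz":0,"roll":72.8},{"hand":0.05,"tx":0,"ty":0,"tz":0,"roll":72.8},{"hand":0.05,"tx":0,"ty":0,"tz":0,"roll":72.8},{"hand":0.05,"tx":0,"ty":0,"tz":0,"roll":72.8},{"hand":0.05,"tx":0,"ty":0,"tz":0,"roll":72.8},{"hand":0.05,"tx":0,"ty":0,"tz":0,"roll":72.8}]'
python3 -c "
from h import *
go(524.6,-260.2,40,-65.7)"
```

```text
t: 9.18
position: [0.5243, -0.2599, 0.1454]
tool_rot: [[-0.117, 0.993, -0.004], [0.993, 0.117, 0.002], [0.002, -0.003, -1.0]]
ft_force: [-1.1, 0.4, -0.1]
gripper_width: 0.0499
finger_force: 0.0
t: 10.18
position: [0.5246, -0.26, 0.146]
tool_rot: [[0.911, 0.413, -0.003], [0.413, -0.911, 0.001], [-0.002, -0.002, -1.0]]
ft_force: [1.0, 0.5, -0.5]
gripper_width: 0.05
finger_force: 0.0
t 10.18 pos [ 524.6 -260.   146. ] yaw -65.63 -> t [1.00e-01 4.00e-01 1.06e+02] roll 0.07 q6 0.67 F [ 1.   0.5 -0.5] w 0.05
```

```bash
python3 -m creep '[{"hand":0.05,"tx":0.0001,"ty":0.0003,"tz":0.03,"roll":0},{"hand":0.05,"tx":0.0001,"ty":0.0003,"tz":0.06,"roll":0},{"hand":0.05,"tx":0.0001,"ty":0.0003,"tz":0.08,"roll":0},{"hand":0.05,"tx":0.0001,"ty":0.0003,"tz":0.095,"roll":0},{"hand":0.05,"tx":0.0001,"ty":0.0003,"tz":0.104,"roll":0},{"hand":0.05,"tx":0.0001,"ty":0.0003,"tz":0.107,"roll":0},{"hand":0.05,"tx":0.0001,"ty":0.0003,"tz":0.107,"roll":0},{"hand":0.05,"tx":0.0001,"ty":0.0003,"tz":0.107,"roll":0}]'
python3 - <<'E'
from h import *
go(524.6,-260.2,37.5,-65.7)
E
```

```text
t: 10.85
position: [0.5261, -0.2609, 0.0411]
tool_rot: [[0.911, 0.411, 0.001], [0.411, -0.911, -0.0], [0.001, 0.001, -1.0]]
ft_force: [-0.2, 0.9, 0.8]
gripper_width: 0.0499
finger_force: 0.0
t 10.85 pos [ 526.1 -260.9   41.1] yaw -65.71 -> t [-1.1 -1.2  3.6] roll -0.01 q6 0.67 F [-0.2  0.9  0.8] w 0.0499
```

```bash
python3 -m creep '[{"hand":0.035,"tx":0,"ty":-0.0003,"tz":0.0015,"roll":0},{"hand":0.03,"tx":0,"ty":-0.0003,"tz":0.002,"roll":0},{"hand":0.025,"tx":0,"ty":-0.0003,"tz":0.002,"roll":0},{"hand":0.02,"tx":0,"ty":-0.0003,"tz":0.002,"roll":0},{"hand":0.016,"tx":0,"ty":-0.0003,"tz":0.002,"roll":0},{"hand":0.01,"tx":0,"ty":-0.0003,"tz":0.002,"roll":0},{"hand":0.01,"tx":0,"ty":-0.0003,"tz":0.002,"roll":0},{"hand":0.01,"tx":0,"ty":-0.0003,"tz":0.002,"roll":0},{"hand":0.01,"tx":0,"ty":-0.0003,"tz":0.002,"roll":0}]'
python3 - <<'E'
from h import *
go(524.6,-260.2,37.5,-65.7)
E
```

```text
t: 11.6
position: [0.5259, -0.2607, 0.0388]
tool_rot: [[0.912, 0.411, 0.001], [0.411, -0.912, -0.001], [0.001, 0.001, -1.0]]
ft_force: [0.4, -1.5, 0.8]
gripper_width: 0.0179
finger_force: 30.0
t 11.60 pos [ 525.9 -260.7   38.8] yaw -65.75 -> t [-0.9 -1.   1.3] roll -0.05 q6 0.67 F [ 0.4 -1.5  0.8] w 0.0179
```

```bash
python3 -m creep '[{"hand":0.01,"tx":0,"ty":0,"tz":-0.008,"roll":0},{"hand":0.01,"tx":0,"ty":0,"tz":-0.025,"roll":0},{"hand":0.01,"tx":0,"ty":0,"tz":-0.05,"roll":0},{"hand":0.01,"tx":0,"ty":0,"tz":-0.08,"roll":0},{"hand":0.01,"tx":0,"ty":0,"tz":-0.1,"roll":0},{"hand":0.01,"tx":0,"ty":0,"tz":-0.106,"roll":0},{"hand":0.01,"tx":0,"ty":0,"tz":-0.106,"roll":0},{"hand":0.01,"tx":0,"ty":0,"tz":-0.106,"roll":0},{"hand":0.01,"tx":0,"ty":0,"tz":-0.106,"roll":0}]'
python3 - <<'E'
from h import *
go(512,-28.7,145,91.05-180)
E
```

```text
t: 12.35
position: [0.5241, -0.2596, 0.1424]
tool_rot: [[0.912, 0.411, -0.004], [0.411, -0.912, 0.002], [-0.003, -0.004, -1.0]]
ft_force: [0.6, -0.2, -2.3]
gripper_width: 0.0177
finger_force: 30.0
t 12.35 pos [ 524.1 -259.6  142.4] yaw -65.75 -> t [  83.8 -215.5   -2.1] roll 23.20 q6 0.67 F [ 0.6 -0.2 -2.3] w 0.0177
```

```bash
python3 -m creep '[{"hand":0.01,"tx":0.01,"ty":-0.026,"tz":0,"roll":3},{"hand":0.01,"tx":0.022,"ty":-0.056,"tz":0,"roll":6},{"hand":0.01,"tx":0.034,"ty":-0.086,"tz":0,"roll":10},{"hand":0.01,"tx":0.046,"ty":-0.118,"tz":0,"roll":13},{"hand":0.01,"tx":0.058,"ty":-0.15,"tz":0,"roll":17},{"hand":0.01,"tx":0.068,"ty":-0.175,"tz":0,"roll":20},{"hand":0.01,"tx":0.076,"ty":-0.195,"tz":0,"roll":22},{"hand":0.01,"tx":0.082,"ty":-0.21,"tz":0,"roll":23.2},{"hand":0.01,"tx":0.0838,"ty":-0.2155,"tz":0,"roll":23.2},{"hand":0.01,"tx":0.0838,"ty":-0.2155,"tz":0,"roll":23.2},{"hand":0.01,"tx":0.0838,"ty":-0.2155,"tz":0,"roll":23.2},{"hand":0.01,"tx":0.0838,"ty":-0.2155,"tz":0,"roll":23.2}]'
python3 -m creep '[{"hand":0.01,"tx":0,"ty":0,"tz":0.01,"roll":0},{"hand":0.01,"tx":0,"ty":0,"tz":0.021,"roll":0},{"hand":0.01,"tx":0,"ty":0,"tz":0.021,"roll":0},{"hand":0.01,"tx":0,"ty":0,"tz":0.021,"roll":0},{"hand":0.01,"tx":0,"ty":0,"tz":0.021,"roll":0},{"hand":0.01,"tx":0,"ty":0,"tz":0.021,"roll":0}]'
python3 - <<'E'
from h import *
np.set_printoptions(precision=2,suppress=True)
go(512,-28.7,145,91.05-180)
p,d,c=cap('side'); cv2.imwrite('pics/cov.png',cv2.resize(p[100:240,280:400],(600,600*140//120*600//700),interpolation=3)[...,::-1])
W=cloud(d,c)*1000; Q=W[100:240,270:410].reshape(-1,3); Q=Q[(abs(Q[:,0]-512)<75)&(abs(Q[:,1]+28)<50)]; z=Q[:,2]
F=Q[(z>90)&(z<110)&(Q[:,1]>-15)]; f=np.polyfit(F[:,0],F[:,1],1); print('cover front',len(F),'yaw',np.degrees(np.arctan(f[0])),'yc',np.polyval(f,512)-26,'z',F[:,2].min())
for a in range(86,116,5):
    t=np.sort(Q[(z>a)&(z<a+5)][:,0]); print(a,t[[0,1,-2,-1]] if len(t)>4 else len(t), (t[1]+t[-2])/2 if len(t)>4 else '')
F=Q[(z>8)&(z<33)&(abs(Q[:,0]-512)<50)]; f=np.polyfit(F[:,0],F[:,1],1); print('holder front',len(F),np.degrees(np.arctan(f[0])),'yc',np.polyval(f,512)-32)
for a in (8,23,28,33):
    t=np.sort(Q[(z>a)&(z<a+5)&(Q[:,1]>-2)][:,0]); print(a,t[[0,1,-2,-1]],(t[1]+t[-2])/2)
E
```

```text
t: 13.35
position: [0.5132, -0.0304, 0.1439]
tool_rot: [[1.0, 0.018, -0.001], [0.018, -1.0, -0.0], [-0.001, 0.0, -1.0]]
ft_force: [-0.5, 0.6, -2.2]
gripper_width: 0.0176
finger_force: 30.0
t: 13.85
position: [0.5138, -0.0298, 0.1238]
tool_rot: [[1.0, 0.018, 0.001], [0.018, -1.0, 0.0], [0.001, 0.0, -1.0]]
ft_force: [0.4, 0.8, -3.2]
gripper_width: 0.0181
finger_force: 30.0
t 13.85 pos [513.8 -29.8 123.8] yaw -88.98 -> t [ -1.7  -1.1 -21.2] roll -0.03 q6 1.47 F [ 0.4  0.8 -3.2] w 0.0181
cover front 457 yaw 1.3613962975439666 yc -29.315640298215612 z 90.07583150308717
86 [464.77 464.88 560.45 560.62] 512.6678269595789
91 [464.71 465.13 559.89 559.95] 512.506003075902
96 [464.57 464.85 560.25 560.36] 512.5463004717844
101 [464.8  464.89 560.26 560.29] 512.5726476826824
106 [464.5 465.2 559.7 559.9] 512.4547942922251
111 [464.58 464.67 561.11 561.32] 512.8892186835159
holder front 508 1.282503781117247 yc -28.664500249006117
8 [457.19 457.32 565.07 565.53] 511.1909825930021
23 [457.79 457.82 564.53 564.97] 511.1747434835284
28 [456.52 456.63 564.85 564.89] 510.7369283733515
33 [456.61 456.7  566.03 566.93] 511.3661725582665
```

View pics/cov.png

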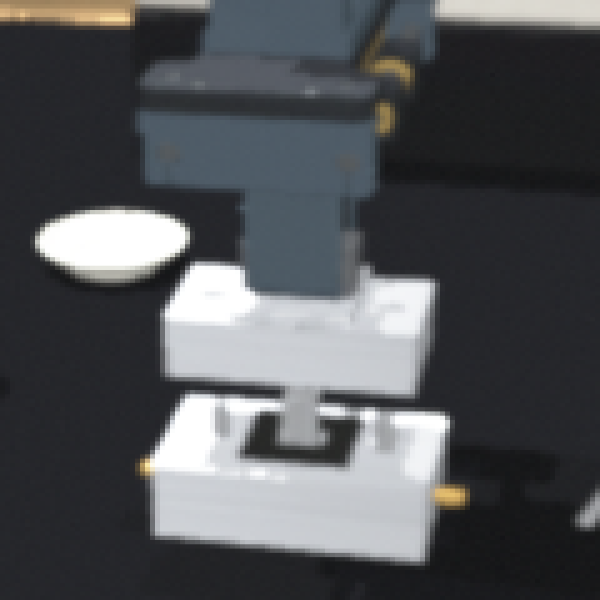

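The cover hangs level over the holder, with the cell standing in the seal at crop (303,415) and the dowels at (220,415) and (385,430). The measured offset is about -1.3 mm in x and +0.8 mm in y, which I'll correct while descending.

```bash
python3 -m creep '[{"hand":0.01,"tx":-0.0007,"ty":-0.0004,"tz":0.006,"roll":0},{"hand":0.01,"tx":-0.0013,"ty":-0.0008,"tz":0.014,"roll":0},{"hand":0.01,"tx":-0.0013,"ty":-0.0008,"tz":0.02,"roll":0},{"hand":0.01,"tx":-0.0013,"ty":-0.0008,"tz":0.023,"roll":0},{"hand":0.01,"tx":-0.0013,"ty":-0.0008,"tz":0.023,"roll":0},{"hand":0.01,"tx":-0.0013,"ty":-0.0008,"tz":0.023,"roll":0},{"hand":0.01,"tx":-0.0013,"ty":-0.0008,"tz":0.023,"roll":0}]'
python3 - <<'E'
from h import *
np.set_printoptions(precision=2,suppress=True)
go(512.4,-28.9,145,91.05-180)
p,d,c=cap('side')
W=cloud(d,c)*1000; Q=W[100:240,270:410].reshape(-1,3); Q=Q[(abs(Q[:,0]-512)<75)&(abs(Q[:,1]+28)<50)]; z=Q[:,2]
F=Q[(z>66)&(z<88)&(Q[:,1]>-12)]; f=np.polyfit(F[:,0],F[:,1],1); print('cover front',len(F),'yaw',np.degrees(np.arctan(f[0])),'yc',np.polyval(f,512)-26)
for a in range(63,93,5):
    t=np.sort(Q[(z>a)&(z<a+5)&(Q[:,1]>-12)][:,0]); print(a,t[[0,1,-2,-1]], (t[1]+t[-2])/2)
E
```

```text
t: 14.48
position: [0.5123, -0.0287, 0.1005]
tool_rot: [[1.0, 0.018, 0.0], [0.018, -1.0, 0.0], [0.0, -0.0, -1.0]]
ft_force: [0.4, 0.4, -2.4]
gripper_width: 0.018
finger_force: 30.0
t 14.48 pos [512.3 -28.7 100.5] yaw -88.95 -> t [  0.2   0.2 -44.5] roll -0.00 q6 1.47 F [ 0.4  0.4 -2.4] w 0.018
cover front 494 yaw 1.102189839711566 yc -28.199047575428864
63 [463.23 463.35 558.68 558.9 ] 511.01430869085164
68 [463.12 463.42 558.62 558.85] 511.0164834539059
73 [463.09 463.33 558.25 558.73] 510.7924482781468
78 [463.08 463.24 558.5  558.51] 510.86667533889243
83 [463.09 465.05 558.29 558.51] 511.66946590433986
88 [463.16 463.39 558.27 558.78] 510.83297734187977
```

```bash
python3 -m creep '[{"hand":0.01,"tx":0.0002,"ty":0.0002,"tz":0.003,"roll":0},{"hand":0.01,"tx":0.0002,"ty":0.0002,"tz":0.005,"roll":0},{"hand":0.01,"tx":0.0002,"ty":0.0002,"tz":0.007,"roll":0},{"hand":0.01,"tx":0.0002,"ty":0.0002,"tz":0.009,"roll":0},{"hand":0.01,"tx":0.0002,"ty":0.0002,"tz":0.01,"roll":0},{"hand":0.01,"tx":0.0002,"ty":0.0002,"tz":0.01,"roll":0}]'
python3 - <<'E'
from h import *
go(512.4,-28.9,79,91.05-180)
E
```

```text
t: 15.03
position: [0.512, -0.0288, 0.0901]
tool_rot: [[1.0, 0.018, -0.001], [0.018, -1.0, 0.0], [-0.001, -0.0, -1.0]]
ft_force: [-0.2, -0.8, -2.7]
gripper_width: 0.018
finger_force: 30.0
t 15.03 pos [512.  -28.8  90.1] yaw -88.95 -> t [ 0.4  0.1 11.1] roll 0.00 q6 1.47 F [-0.2 -0.8 -2.7] w 0.018
```

The cover bottom is at about 51 mm, so the dowels are 7 mm into the holes with no contact force. Next I'll go down to the seal.

```bash
python3 -m creep '[{"hand":0.01,"tx":0,"ty":0,"tz":0.002,"roll":0},{"hand":0.01,"tx":0,"ty":0,"tz":0.004,"roll":0},{"hand":0.01,"tx":0,"ty":0,"tz":0.006,"roll":0},{"hand":0.01,"tx":0,"ty":0,"tz":0.0075,"roll":0},{"hand":0.01,"tx":0,"ty":0,"tz":0.0085,"roll":0},{"hand":0.01,"tx":0,"ty":0,"tz":0.009,"roll":0},{"hand":0.01,"tx":0,"ty":0,"tz":0.009,"roll":0}]'
python3 - <<'E'
from h import *
go(512.4,-28.9,79,91.05-180)
E
```

```text
t: 15.62
position: [0.5122, -0.0289, 0.0819]
tool_rot: [[1.0, 0.018, 0.0], [0.018, -1.0, 0.0], [0.0, -0.0, -1.0]]
ft_force: [-3.3, -0.0, 5.0]
gripper_width: 0.0176
finger_force: 30.0
t 15.62 pos [512.2 -28.9  81.9] yaw -88.95 -> t [0.2 0.  2.9] roll -0.00 q6 1.47 F [-3.3 -0.   5. ] w 0.0176
```

```bash
python3 -m creep '[{"hand":0.01,"tx":0,"ty":0,"tz":0.001,"roll":0},{"hand":0.01,"tx":0,"ty":0,"tz":0.002,"roll":0},{"hand":0.01,"tx":0,"ty":0,"tz":0.003,"roll":0},{"hand":0.01,"tx":0,"ty":0,"tz":0.0035,"roll":0},{"hand":0.01,"tx":0,"ty":0,"tz":0.0035,"roll":0},{"hand":0.01,"tx":0,"ty":0,"tz":0.0035,"roll":0}]'
python3 - <<'E'
from h import *
go(512.4,-28.9,79,91.05-180)
E
```

```text
t: 16.12
position: [0.5122, -0.0289, 0.0788]
tool_rot: [[1.0, 0.018, 0.0], [0.018, -1.0, 0.0], [0.0, -0.0, -1.0]]
ft_force: [-2.7, 0.4, 7.7]
gripper_width: 0.0177
finger_force: 30.0
t 16.12 pos [512.2 -28.9  78.8] yaw -88.95 -> t [ 0.2  0.  -0.2] roll -0.00 q6 1.47 F [-2.7  0.4  7.7] w 0.0177
```

```bash
python3 -m creep '[{"hand":0.01,"tx":0,"ty":0,"tz":0.0004,"roll":0},{"hand":0.01,"tx":0,"ty":0,"tz":0.0008,"roll":0},{"hand":0.01,"tx":0,"ty":0,"tz":0.001,"roll":0},{"hand":0.01,"tx":0,"ty":0,"tz":0.001,"roll":0},{"hand":0.01,"tx":0,"ty":0,"tz":0.001,"roll":0},{"hand":0.01,"tx":0,"ty":0,"tz":0.001,"roll":0}]'
python3 - <<'E'
from h import *
np.set_printoptions(precision=2,suppress=True)
go(512.4,-28.9,79,91.05-180)
p,d,c=cap('side'); cv2.imwrite('pics/end.png',cv2.resize(p[120:240,280:400],(600,600),interpolation=3)[...,::-1])
W=cloud(d,c)*1000; Q=W[120:240,280:400].reshape(-1,3); Q=Q[(abs(Q[:,0]-512)<46)&(abs(Q[:,1]+28)<26)]
T=Q[(Q[:,2]>62)&(Q[:,2]<76)&(abs(Q[:,0]-512)>26)&(abs(Q[:,1]+28)<22)]; print('cover top z',len(T),np.median(T[:,2]))
A=np.c_[T[:,:2],np.ones(len(T))]; print(np.linalg.lstsq(A,T[:,2],rcond=None)[0])
E
```

```text
t: 16.62
position: [0.5122, -0.0289, 0.0787]
tool_rot: [[1.0, 0.018, 0.001], [0.018, -1.0, -0.0], [0.001, 0.0, -1.0]]
ft_force: [-4.6, -0.3, 15.0]
gripper_width: 0.0181
finger_force: 30.0
t 16.62 pos [512.2 -28.9  78.7] yaw -88.95 -> t [ 0.2  0.  -0.3] roll -0.00 q6 1.47 F [-4.6 -0.3 15. ] w 0.0181
cover top z 220 69.9070411927313
[ 0.    0.01 69.7 ]
```

View pics/end.png

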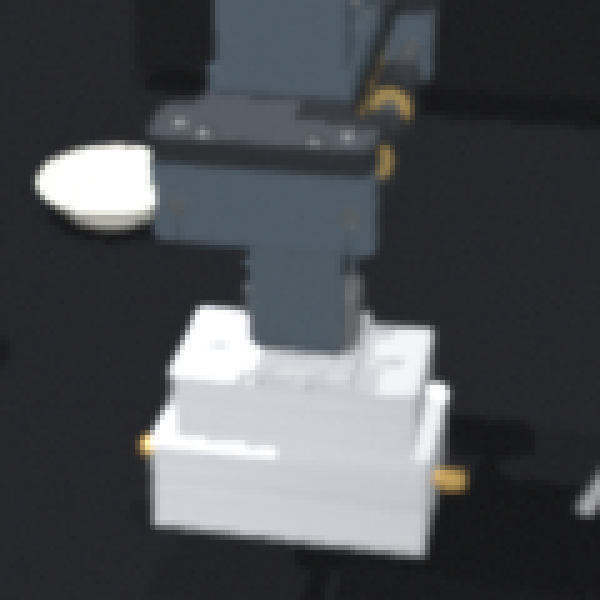

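The cover sits flush at crop (300,420): its top is at 69.9 mm against 70 expected, and it is level. The force jumped to 15 N with no further travel, which is the hard stop. I'm handing in while still pressing.

```bash
python3 -c "
from bench import ctrl
print(ctrl.close_job())"
```

```text
the job is handed in; nothing more can be done
None
```

I handed the job in at about 17 s: the cell is fully home in the pocket, and the cover is on both dowels, flush on the holder's top face and still held pressed at about 15 N; the hand-in gave no verdict.

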